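# Check two dough rollers with a gauge blade and ease the tight one

### The job

One of the two dough rollers on the board is set too tight for the 6 mm gauge. Try the gauge blade gently, straight down between the rollers, to feel in which machine it jams, nipped between both rollers, and in which it slides in until the handle rests on the rollers; then leave it standing home in the sound machine, throw the gap lever of the tight machine fully over to its far stop (leave the sound machine's lever as it is), and move the gauge across, slide it home in the machine you eased and leave it standing there. Never force or drop the blade: stop pushing at the first firm resistance, 10 N at most; and do not disturb the other things.

Things in the scene. Friction and masses are not known exactly. Their poses are not given: they have to be found in the camera images.
- gauge_grip (a point): Centre of the grip on the wooden handle of the loose upright gauge (about 140 g). Handle 16 mm thick (x), 36 wide (y), from 33 mm below this point to 28 mm above; below it a steel blade 6 mm thick, 40 wide, its square end 79 mm below this point. x is across the thickness, z up. The handle's lower face is the shoulder. It starts upright in its holder, shoulder on the holder's top.
- gauge: The same gauge; origin at the middle of the blade's lower end, axes as gauge_grip.
- holder: Wooden holder of the gauge, 60 x 74 x 55 mm high, fixed on the board between the machines; origin under its middle; slot 10 x 44 mm, 50 mm deep, in its top.
- machine_1: White hand dough roller on the board, 116 mm deep (x), 124 wide (y), 130 high; origin under its foot. Two cheeks, 100 mm apart inside, carry two steel rollers of 40 mm diameter side by side along y, the gap between them open above and below. x points from front to rear roller (away from the robot), z up. The rollers do not turn or give to the blade.
- machine_2: The other, outwardly identical dough roller. At first one of the two has a gap of 7 to 8.5 mm, which takes the gauge, the other 2 to 4 mm, in which it jams with gauge_grip 82 to 90 mm above the nip point; which is which changes from start to start. Home, the shoulder rests on both rollers and gauge_grip is 44 to 47 mm above the nip point.
- nip_1 (a point): Point on machine_1 between the rollers, at the height of their axes (105 mm above the foot, 20 mm below the roller tops, 25 mm below the cheek tops), half-way between the cheeks; axes as machine_1. The true middle of the gap lies anywhere within 9 mm of it along x, differs between machines and moves about 2.5 mm to +x when the lever is thrown: find it by feel.
- nip_2 (a point): The same point on machine_2.
- lever_1 (a joint): Gap lever of machine_1, outside its -y cheek, axis along y at the height of the nip point and 76 mm to its -y side; 75 mm arm with a black ball. In rad: 0 leans to the robot (26 degrees before upright); pushing the ball to +x raises it to the stop at 0.9 (26 degrees past upright), drawing the rear roller back 5 mm. Stays where left; about 2 N at the ball moves it.
- lever_2 (a joint): Gap lever of machine_2, likewise.
- knob_1 (a point): Centre of the 24 mm black ball of lever_1, 75 mm from the lever's axis; above the cheeks, with free room on all sides.
- knob_2 (a point): Centre of the black ball of lever_2, likewise.
- mould_a: Bystander: wooden cake mould with a handle, 265 x 78 x 34 mm; origin under it.
- mould_b: Bystander: as mould_a.
- cake_1: Bystander: pale yellow pressed cake, 58 mm diameter, 25 mm high; origin under it.
- cake_2: Bystander: pale yellow pressed cake, 58 mm diameter, 25 mm high; origin under it.
- cake_3: Bystander: pale yellow pressed cake, 58 mm diameter, 25 mm high; origin under it.
- tub: Bystander: clear tub of dates, 110 x 150 x 48 mm; origin under it.
- scraper: Bystander: steel dough scraper lying flat, about 112 x 96 mm, 18 mm high; origin under it.
- crank: Bystander: loose crank of a dough roller, about 155 x 50 mm, 22 mm high, lying on the board behind the holder; origin under it.

How it is judged:
By the outcome, as a careful person would: the job done as asked, in the order asked, and still so for the second after the job is handed in, with the robot touching nothing.
It also fails if it takes over 72 s, if anything falls off the work surface, if the arm or the gripper's body presses on something with over 40 N, if the wrist force passes 120 N, or if a joint passes its speed limit or range.

### The arm

A 6-joint arm with a two-finger parallel gripper is mounted at the origin on the work surface. World frame = base frame: x ahead of the robot, y to its left, z up, the work surface at z = 0. Lengths are in m, angles in rad, forces in N, time in s.
With the tool pointing down it reaches from about 0.35 to 0.975 m from the base axis. Payload 4.9 kg.
Tool frame: the origin (TCP) lies at the very end of the fingers, on their centre line; the grasp point (between the pads) lies 19 mm behind it; z points along the fingers, x is the direction in which the jaws open and shut, and the axes are right-handed (so a half turn about z gives the same grasp; the last joint's range is limited). The gripper opens to 85 mm and grips with 20 to 120 N. Pads are 22 mm wide; open, the fingers measure 114 mm over their backs; the gripper's body (76 mm by 85 mm) begins 54 mm behind the grasp point. The pads swing forward as they close: fully open they stand 13 mm farther back than shut.
Start: joints at [-1.436, 0.053, 1.613, -0, 1.476, -0.119], TCP at [0.157, -0.605, 0.231] pointing down, gripper open.
Joint ranges: [-3.01, 3.01], [-1.01, 2.22], [0.06, 2.58], [-1.02, 4.17], [0.09, 2.62], [-3.14, 3.14]. Speed limits (rad/s): [2.57, 2.57, 3.14, 3.14, 3.14, 3.14].

### API

Orientations are given as a unit quaternion [w, x, y, z].
In Python, from plant import manip, imaging gives the robot as it stands.
- The arm moves only by the shell command python3 -m pendant 'ROWS'. ROWS is JSON, a list that holds one entry, the list of rows, each a list of 7 numbers: the turn, a rotation vector about the world's x, y, z in units of pi rad (1.0 is pi rad), then the shift along the world's x, y, z in units of 250 mm (1.0 is 250 mm), then the opening, from 0 (shut) to 1 (fully open). In form: [[[ax, ay, az, tx, ty, tz, claw], ...]]. A call has 1 to 20 rows; each row shifts and turns the commanded pose from where the row before left it; what a row does not reach is not made up. A row lasts 1/8 s, in which the tool goes at most 62.5 mm and 10.7 degrees, less where a joint would pass 70% of its speed; a pose out of reach is approached as far as the arm can. A call with a number of a shift or a turn outside -1 to 1 is refused whole. A call with a gripper value outside its range is refused whole. The fingers move at their own pace and stop on an object; the grip force is fixed at half the most. Time passes only in rows, so rows that do not move let the fingers close. It gives the time, the measured TCP pose, the force and the opening at its end, in the units of the state.
- manip.state(): the state, without advancing time (a new reading comes with each control period).
- imaging.grab_frame(name): name is "scene" or "top" or "wrist"; returns a dict with "frame" (400x640x3 uint8, blue, green, red), "mtx" (3x3 intrinsics, pixels), "world_to_cam" (4x4, takes a point from world to camera coordinates). Camera axes: x right, y down, z forward; pixel columns grow to the right and rows downward; lengths in m; the calibration is good to about 2 mm. A picture is of the moment at which its call begins. There is no depth.
- manip.job_done(): hands the job in, once; it reports no verdict.
The state is a dict: "time": time; "joint_pos": joint angles; "joint_vel": joint speeds; "joint_efforts": joint torques, N m; "tool_pos": TCP position; "tool_rot": TCP orientation; "contact_force": force on the tool from outside, world axes, zero at the start; "ft_torque": the same for the moment, N m; "gripper_width": opening from 0.0 (shut) to 1.0 (fully open).
Only numpy, scipy, OpenCV 4.12 (cv2) and the standard library are available. Lean on these libraries where they do the work, as an engineer would, in place of code of your own. Each camera call takes 0.05 s, during which the arm holds its last target. There are 200 camera calls.

## Working session

There is one attempt and no reset: what is moved stays moved. The work goes in short steps, Python scripts to look and compute and a shell command to move; the robot and the scene stay as the last step left them, time stands still between calls to the robot, and variables do not carry over. Pictures are saved under pics/ and viewed, about 8 in all and at most 12, crops included, and the job is handed in when it is done.

```bash
mkdir -p pics; python3 - <<'E'
from plant import manip, imaging
import cv2,numpy as np
for n in("scene","top"):
    d=imaging.grab_frame(n);cv2.imwrite(f"pics/{n}0.png",d["frame"]);np.savez(f"{n}0.npz",**d)
    print(n,d["mtx"].round(1).tolist(),d["world_to_cam"].round(4).tolist())
print(manip.state())
E
```

```text
scene [[436.0, 0.0, 319.9], [0.0, 436.0, 211.9], [0.0, 0.0, 1.0]] [[0.1002, 0.9947, -0.0215, -0.048], [0.588, -0.0766, -0.8052, -0.2297], [-0.8026, 0.0681, -0.5926, 1.7516], [0.0, 0.0, 0.0, 1.0]]
top [[517.0, 0.0, 314.3], [0.0, 517.0, 201.8], [0.0, 0.0, 1.0]] [[-0.1253, -0.9921, -0.0019, 0.036], [-0.972, 0.1232, -0.1999, 0.614], [0.1986, -0.0232, -0.9798, 1.4194], [0.0, 0.0, 0.0, 1.0]]
{'time': 0.1, 'joint_pos': array([-1.43602353e+00,  5.32900575e-02,  1.61419070e+00,  1.38443972e-05,
        1.47599981e+00, -1.18973669e-01]), 'joint_vel': array([ 0.0008199 , -0.00080988, -0.0012624 , -0.00069368, -0.00077144,
       -0.00124257]), 'joint_efforts': array([-3.25058090e-05, -3.94903135e+01, -3.71362281e+01, -9.03575506e-05,
        3.91333466e-03, -1.38245281e-05]), 'tool_pos': array([ 0.15683706, -0.60440513,  0.23016613]), 'tool_rot': array([-6.67094085e-04,  7.90895003e-01, -6.11951144e-01, -6.67895196e-04]), 'contact_force': array([2.21981760e-01, 1.17859277e-04, 4.30271461e-01]), 'ft_torque': array([-0.02411137, -0.04962494, -0.04551712]), 'gripper_width': 0.9972544953146155}
```

View pics/top0.png

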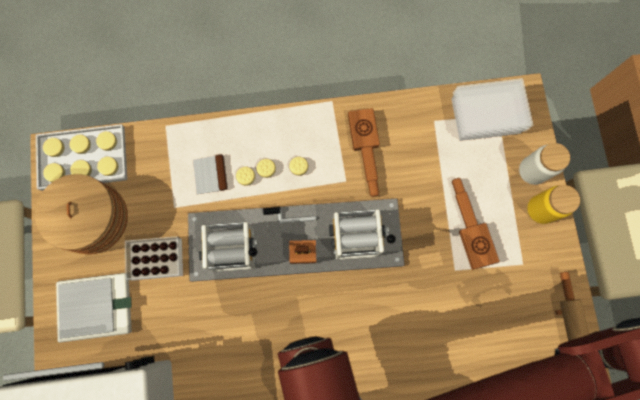

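View pics/scene0.png

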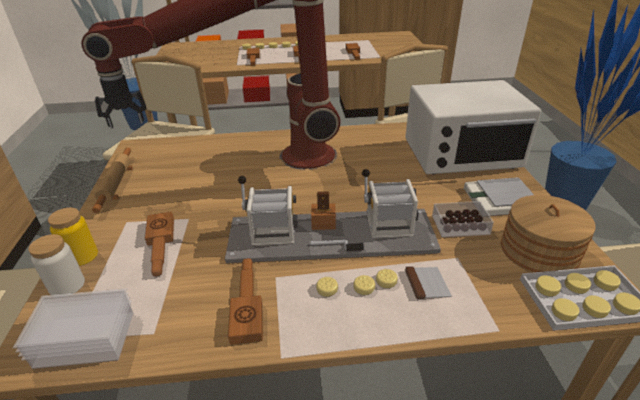

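```bash
python3 - <<'E'
import cv2,numpy as np
t=cv2.imread("pics/top0.png")[195:290,180:412]; s=cv2.imread("pics/scene0.png")[165:265,220:445]
t=cv2.resize(t,(800,328),interpolation=3); s=cv2.resize(s,(800,356),interpolation=3)
s=s[:272]
cv2.imwrite("pics/c.png",np.vstack([t,s]))
E
```

```text
(no output)
```

View pics/c.png

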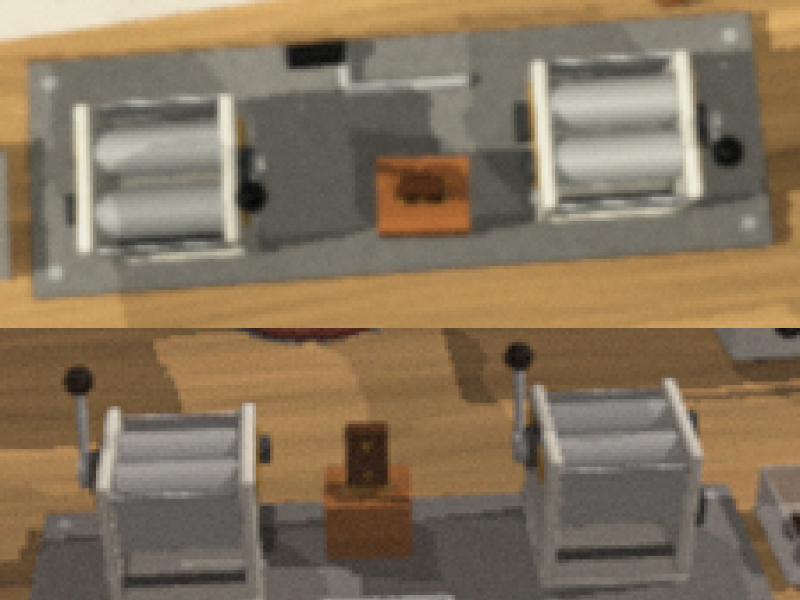

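```bash
cat > h.py <<'E'
import numpy as np,cv2
from plant import manip,imaging
def ray(d,p):
    R=d["world_to_cam"][:3,:3];t=d["world_to_cam"][:3,3]
    v=R.T@np.linalg.solve(d["mtx"],[p[0],p[1],1.]);return -R.T@t,v
def plane(d,p,z):
    c,v=ray(d,p);return c+v*(z-c[2])/v[2]
def tri(d1,p1,d2,p2):
    c1,v1=ray(d1,p1);c2,v2=ray(d2,p2);v1/=np.linalg.norm(v1);v2/=np.linalg.norm(v2)
    s=np.linalg.lstsq(np.c_[v1,-v2],c2-c1,rcond=None)[0]
    a,b=c1+s[0]*v1,c2+s[1]*v2;return (a+b)/2,np.linalg.norm(a-b)
def proj(d,P):
    q=d["world_to_cam"]@np.r_[P,1];u=d["mtx"]@q[:3];return u[:2]/u[2]
E
python3 - <<'E'
from h import *
np.set_printoptions(precision=4,suppress=True)
T=dict(np.load("top0.npz"));S=dict(np.load("scene0.npz"))
tc=lambda p:(180+(p[0]+.5)/3.448-.5,195+(p[1]+.5)/3.453-.5)
sc=lambda p:(220+(p[0]+.5)/3.556-.5,165+(p[1]-328+.5)/3.56-.5)
print("cam",ray(T,(0,0))[0],ray(S,(0,0))[0])
for n,a,b in[("knobA",(252,196),(518,355)),("knobB",(727,151),(78,380)),("handle top",(421,180),(367,424)),
 ("A -y rear",(227,96),(548,464)),("A +y rear",(80,106),(695,460)),("A -y front",(233,243),(537,387)),("A +y front",(85,252),(669,381)),
 ("B -y rear",(683,53),(105,488)),("B +y rear",(537,61),(250,486)),("B -y front",(695,198),(114,408)),("B +y front",(545,215),(249,405)),
 ("board crnr frontleft A",(35,297),None)]:
    if b: print(n,*tri(T,tc(a),S,sc(b)))
for z in(.13,.14,.15):
  for n,ps in(("A",[(227,96),(80,106),(233,243),(85,252)]),("B",[(683,53),(537,61),(695,198),(545,215)])):
    q=np.array([plane(T,tc(p),z) for p in ps]);print(z,n,q[:,:2].mean(0),"w",np.linalg.norm(q[0]-q[1]),np.linalg.norm(q[2]-q[3]),"d",np.linalg.norm(q[0]-q[2]),np.linalg.norm(q[1]-q[3]),"yaw",np.arctan2(*(q[1]-q[0]+q[3]-q[2])[:2])*-57.3)
for p in[(30,60),(750,14),(35,297),(772,243)]:print(plane(T,tc(p),.012))
for p in[(376,157),(468,157),(378,236),(470,236)]:print("hold",plane(T,tc(p),.067))
E
```

```text
cam [ 0.3195 -0.007   1.5135] [ 1.5458 -0.0891  0.852 ]
knobA [0.4785 0.1351 0.1936] 0.002348195001816433
knobB [ 0.4673 -0.2202  0.1928] 0.0006068068609088195
handle top [0.4809 0.0102 0.1389] 0.002607896238712886
A -y rear [0.5638 0.1486 0.144 ] 0.004175122593294505
A +y rear [0.5708 0.2642 0.142 ] 0.002039354350783734
A -y front [0.4506 0.1587 0.1434] 0.0024545145596588645
A +y front [0.4579 0.2711 0.1444] 0.0017868730717745351
B -y rear [ 0.5528 -0.2036  0.1457] 0.0046456030610379
B +y rear [ 0.5614 -0.0906  0.1431] 0.003455450290770843
B -y front [ 0.4398 -0.1976  0.1463] 0.0010056329049655966
B +y front [ 0.4418 -0.0835  0.1407] 0.0019206827232066393
0.13 A [0.5127 0.213 ] w 0.11549507123502797 0.11435726712156852 d 0.11511950750557338 0.1141924770710742 yaw -3.508981417378611
0.13 B [ 0.5008 -0.1462] w 0.11545797753272241 0.11731959834116464 d 0.1145577243930368 0.12126088255481995 yaw -2.388658919445265
0.14 A [0.5113 0.2114] w 0.11466029440559586 0.11353071412801256 d 0.1142874451807168 0.11336711514926193 yaw -3.5089814173786205
0.14 B [ 0.4995 -0.1452] w 0.11462346880965076 0.11647163417017244 d 0.11372972253171768 0.12038443151677292 yaw -2.388658919445291
0.15 A [0.5099 0.2098] w 0.11382551757616372 0.11270416113445667 d 0.11345538285586013 0.11254175322744965 yaw -3.508981417378657
0.15 B [ 0.4982 -0.1442] w 0.11378896008657907 0.11562366999918026 d 0.11290172067039857 0.11950798047872595 yaw -2.3886589194453025
[0.6399 0.3302 0.012 ]
[ 0.6021 -0.2877  0.012 ]
[0.4391 0.3415 0.012 ]
[ 0.4062 -0.2752  0.012 ]
hold [0.5125 0.0439 0.067 ]
hold [ 0.5031 -0.0306  0.067 ]
hold [0.4486 0.0497 0.067 ]
hold [ 0.4392 -0.0241  0.067 ]
```

```bash
python3 -m pendant '[[[0,0,0.04,0.137,0.184,0.036,1],[0,0,0.04,0.137,0.184,0.036,1],[0,0,0.04,0.137,0.184,0.036,1],[0,0,0.04,0.137,0.184,0.036,1],[0,0,0.04,0.137,0.184,0.036,1],[0,0,0.04,0.137,0.184,0.036,1],[0,0,0.04,0.137,0.184,0.036,1],[0,0,0.04,0.137,0.184,0.036,1],[0,0,0.04,0.137,0.184,0.036,1],[0,0,0.04,0.137,0.184,0.036,1],[0,0,0,0,0,0,1]]]'
python3 - <<'E'
from h import *
d=imaging.grab_frame("wrist");cv2.imwrite("pics/w1.png",d["frame"]);np.savez("w1.npz",**d)
print(ray(d,(0,0))[0],manip.state()["time"])
E
```

```text
time: 1.48
tool_pos: [0.501, -0.142, 0.3217]
tool_rot: [-0.0, 1.0, -0.027, 0.0]
contact_force: [0.1, -0.6, 0.3]
gripper_width: 0.999
[ 0.50488389 -0.06097763  0.46379851] 1.525
```

View pics/w1.png

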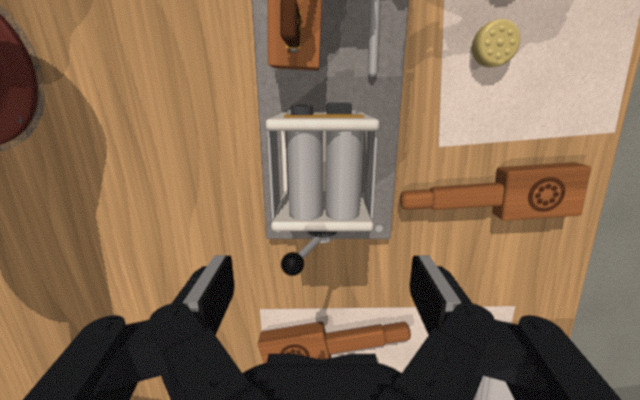

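```bash
python3 - <<'E'
from h import *
np.set_printoptions(precision=4,suppress=True)
d=dict(np.load("w1.npz"));g=d["frame"].mean(2)
print(d["mtx"][0])
for r in(140,155,170,185,200):print(r,g[r-2:r+3,282:370].mean(0).round().astype(int).tolist())
for n,p,z in[("cheek+y l",(268,125),.1435),("cheek+y r",(377,125),.1435),("cheek-y l",(273,227),.1435),("cheek-y r",(371,226),.1435),("knob",(292,264),.193),("gap top",(326,140),.1185),("gap bot",(324,205),.1185),("h",(269,0),.067),("h",(269,64),.067),("h",(319,68),.067),("handle",(298,44),.11)]:print(n,plane(d,p,z))
E
python3 -m pendant '[[[0,0,0,-0.01,0.2,0,1],[0,0,0,-0.01,0.2,0,1],[0,0,0,0,0,0,1]]]'
python3 - <<'E'
from h import *
d=imaging.grab_frame("wrist");cv2.imwrite("pics/w2.png",d["frame"]);np.savez("w2.npz",**d)
E
```

```text
[307.4083   0.     321.5453]
140 [194, 203, 175, 120, 78, 79, 93, 103, 118, 132, 143, 151, 154, 156, 155, 158, 163, 166, 168, 169, 167, 166, 164, 163, 162, 159, 157, 155, 149, 148, 148, 145, 143, 135, 131, 120, 109, 99, 87, 84, 100, 134, 143, 131, 105, 90, 92, 93, 104, 113, 126, 136, 149, 155, 157, 157, 158, 163, 165, 168, 169, 167, 166, 166, 164, 162, 161, 158, 155, 152, 148, 148, 148, 144, 138, 126, 116, 103, 92, 91, 91, 78, 71, 84, 92, 80, 67, 69]
155 [175, 205, 208, 183, 127, 97, 117, 126, 135, 139, 144, 150, 154, 156, 156, 159, 162, 167, 170, 170, 168, 167, 167, 164, 163, 163, 159, 155, 154, 148, 149, 145, 144, 137, 132, 128, 120, 113, 102, 96, 103, 131, 142, 131, 116, 116, 120, 127, 133, 139, 142, 146, 151, 155, 158, 159, 161, 163, 167, 169, 168, 168, 166, 163, 163, 162, 160, 159, 156, 151, 148, 148, 145, 140, 136, 128, 120, 112, 103, 95, 82, 70, 66, 68, 66, 66, 66, 73]
170 [145, 187, 208, 197, 150, 102, 105, 123, 131, 136, 143, 149, 152, 155, 155, 157, 163, 167, 172, 172, 169, 168, 166, 164, 165, 160, 158, 156, 154, 151, 149, 146, 143, 137, 131, 126, 120, 111, 104, 95, 97, 110
[... 873 characters left out ...]
, 117, 124, 130, 135, 139, 144, 151, 154, 157, 159, 160, 166, 168, 170, 170, 169, 168, 163, 165, 161, 163, 158, 155, 153, 149, 147, 145, 136, 131, 122, 113, 100, 99, 117, 138, 144, 122, 93, 71, 72, 75, 80, 82]
cheek+y l [ 0.4493 -0.0868  0.1435]
cheek+y r [ 0.5602 -0.093   0.1435]
cheek-y l [ 0.4425 -0.1997  0.1435]
cheek-y r [ 0.5535 -0.2047  0.1435]
knob [ 0.4669 -0.2194  0.193 ]
gap top [ 0.5077 -0.1087  0.1185]
gap bot [ 0.5014 -0.1855  0.1185]
h [0.4522 0.0434 0.067 ]
h [ 0.445  -0.0224  0.067 ]
h [ 0.5041 -0.0301  0.067 ]
handle [ 0.4837 -0.0092  0.11  ]
time: 1.9
tool_pos: [0.4937, -0.0438, 0.3208]
tool_rot: [-0.0, 1.0, -0.029, -0.0]
contact_force: [0.0, 0.5, 0.8]
gripper_width: 0.995
```

View pics/w2.png

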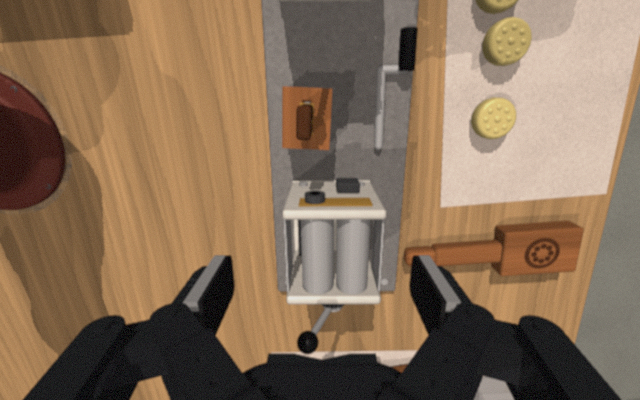

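```bash
python3 - <<'E'
from h import *
np.set_printoptions(precision=4,suppress=True)
d=dict(np.load("w2.npz"));f=d["frame"];h=cv2.cvtColor(f,cv2.COLOR_BGR2HSV)
for r in range(94,146,4):print(r,f[r,288:326:2,2].tolist())
for p in[(283,87),(332,88),(283,148),(330,150)]:print(plane(d,p,.0685))
print("knobB",plane(d,(308,342),.193),"handle",plane(d,(304,121.5),.1295))
print("top+",plane(d,(304,105),.1295),plane(d,(303,138),.1295),"cam",ray(d,(0,0))[0])
for z in(.11,.13):print(proj(dict(np.load("w2.npz")),[.4775,.01,z]))
E
```

```text
94 [163, 154, 154, 146, 148, 151, 144, 146, 148, 147, 138, 149, 150, 144, 135, 134, 134, 93, 93]
98 [160, 158, 150, 149, 148, 146, 143, 141, 147, 143, 127, 123, 134, 138, 141, 136, 110, 90, 92]
102 [159, 156, 151, 146, 145, 151, 158, 129, 114, 128, 124, 108, 129, 138, 136, 133, 102, 93, 95]
106 [160, 153, 155, 148, 139, 106, 95, 82, 75, 74, 70, 57, 92, 136, 137, 126, 93, 93, 93]
110 [163, 153, 154, 149, 109, 79, 85, 85, 83, 84, 80, 65, 62, 112, 134, 102, 89, 95, 114]
114 [160, 152, 148, 145, 109, 76, 80, 80, 82, 85, 78, 62, 59, 128, 127, 91, 93, 98, 111]
118 [160, 155, 154, 151, 101, 74, 86, 80, 79, 84, 76, 62, 69, 93, 87, 88, 88, 101, 134]
122 [163, 156, 154, 151, 99, 73, 87, 80, 85, 87, 71, 50, 77, 90, 84, 92, 93, 92, 123]
126 [163, 154, 150, 150, 104, 74, 82, 82, 87, 80, 73, 52, 67, 93, 90, 97, 103, 110, 114]
130 [161, 158, 154, 148, 95, 75, 87, 83, 85, 79, 74, 48, 75, 95, 108, 108, 111, 113, 111]
134 [156, 158, 152, 155, 97, 78, 75, 84, 82, 81, 70, 59, 104, 110, 113, 108, 114, 111, 110]
138 [162, 156, 151, 151, 130, 76, 65, 66, 66, 60, 66, 90, 111, 115, 103, 108, 113, 111, 110]
142 [159, 159, 151, 149, 144, 151, 137, 108, 100, 101, 102, 110, 112, 113, 111, 112, 114, 115, 154]
[0.4522 0.0492 0.0685]
[0.5113 0.0445 0.0685]
[ 0.4449 -0.0243  0.0685]
[ 0.5051 -0.0305  0.0685]
knobB [ 0.468  -0.2185  0.193 ] handle [0.4781 0.0118 0.1295]
top+ [0.4794 0.0285 0.1295] [ 0.4757 -0.0054  0.1295] cam [0.4981 0.0372 0.463 ]
[304.5379 121.7688]
[303.5483 123.3304]
```

```bash
python3 -m pendant '[[[0,0,-0.011,-0.032,0.109,-0.15,1],[0,0,0,-0.032,0.109,-0.15,1],[0,0,0,0,0,-0.2,1],[0,0,0,0,0,-0.2,1],[0,0,0,0,0,-0.15,1],[0,0,0,0,0,-0.103,1],[0,0,0,0,0,0,0],[0,0,0,0,0,0,0],[0,0,0,0,0,0,0],[0,0,0,0,0,0,0],[0,0,0,0,0,0,0],[0,0,0,0,0,0,0],[0,0,0,0,0,0,0]]]'
```

```text
time: 3.58
tool_pos: [0.4794, 0.0093, 0.0845]
tool_rot: [0.0, 0.999, -0.047, 0.001]
contact_force: [-0.7, -0.7, 4.6]
gripper_width: 0.181
```

```bash
python3 -m pendant '[[[0,0,0,0,0,0.04,0],[0,0,0,0,0,0.08,0],[0,0,0,0,0,0.12,0],[0,0,0,0,0,0.18,0],[0,0,0,0,0,0.2,0],[0,0,0,0,0,0.14,0],[0,0,0.011,0.032,-0.2,0,0],[0,0,0,0.032,-0.222,0,0],[0,0,0,0.032,-0.2,0,0],[0,0,0,0,0,-0.12,0],[0,0,0,0,0,-0.1,0],[0,0,0,0,0,-0.04,0],[0,0,0,0,0,0,0],[0,0,0,0,0,0,0]]]'
python3 - <<'E'
from h import *
s=manip.state();print(s["tool_pos"],s["contact_force"],s["ft_torque"],s["tool_rot"])
d=imaging.grab_frame("wrist");cv2.imwrite("pics/w3.png",d["frame"]);np.savez("w3.npz",**d)
s=manip.state();print(s["tool_pos"],s["contact_force"],s["ft_torque"])
E
```

```text
time: 5.32
tool_pos: [0.5031, -0.146, 0.2095]
tool_rot: [0.0, 1.0, -0.03, 0.001]
contact_force: [-0.4, -1.1, -1.8]
gripper_width: 0.181
[ 0.50307564 -0.14602083  0.20948682] [-0.37743703 -1.13518277 -1.78887048] [0.00488505 0.03152654 0.00708152] [ 4.10112289e-04  9.99550324e-01 -2.99665334e-02  9.94661737e-04]
[ 0.50317046 -0.14604968  0.20964412] [ 0.37412796  0.16074509 -1.70965275] [ 0.02840048 -0.01895091 -0.00261375]
```

View pics/w3.png

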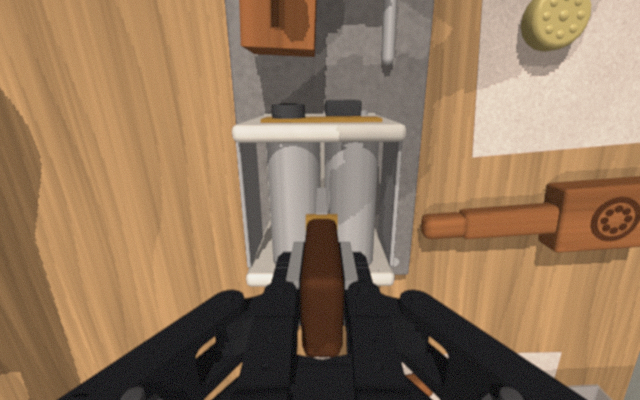

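```bash
cat > g.py <<'E'
# read-only guard: exit 1 when the felt force is over the limit
import sys;import numpy as np
from plant import manip
L=float(sys.argv[1]) if len(sys.argv)>1 else 3
s=manip.state();f=s["contact_force"]-np.array([0,0,-1.5]);p=s["tool_pos"]
print(round(s["time"],2),(p*1e3).round(1),f.round(1),s["ft_torque"].round(2),flush=True);sys.exit(int(np.abs(f).max()>L))
E
P="python3 -m pendant"; G="python3 g.py"
$P '[[[0,0,0,0,0,-0.015,0],[0,0,0,0,0,-0.015,0],[0,0,0,0,0,0,0]]]' >/dev/null && $G &&
$P '[[[0,0,0,0,0,-0.006,0],[0,0,0,0,0,-0.006,0]]]' >/dev/null && $G &&
$P '[[[0,0,0,0,0,-0.006,0],[0,0,0,0,0,-0.006,0]]]' >/dev/null && $G &&
$P '[[[0,0,0,0,0,-0.004,0]]]' >/dev/null && $G && $P '[[[0,0,0,0,0,-0.004,0]]]' >/dev/null && $G &&
$P '[[[0,0,0,0,0,-0.004,0]]]' >/dev/null && $G && $P '[[[0,0,0,0,0,-0.004,0]]]' >/dev/null && $G &&
$P '[[[0,0,0,0,0,-0.004,0]]]' >/dev/null && $G && $P '[[[0,0,0,0,0,-0.004,0]]]' >/dev/null && $G &&
$P '[[[0,0,0,0,0,-0.004,0]]]' >/dev/null && $G && $P '[[[0,0,0,0,0,-0.004,0]]]' >/dev/null && $G &&
$P '[[[0,0,0,0,0,-0.004,0]]]' >/dev/null && $G && $P '[[[0,0,0,0,0,-0.004,0]]]' >/dev/null && $G &&
$P '[[[0,0,0,0,0,-0.004,0]]]' >/dev/null && $G && $P '[[[0,0,0,0,0,-0.004,0]]]' >/dev/null && $G
echo end
```

```text
5.75 [ 502.1 -145.8  200. ] [-0.1  0.1 -1.2] [-0.02 -0.02  0.01]
6.0 [ 502.5 -146.   197.5] [-0.2  0.7  0. ] [-0.01  0.02  0.  ]
6.25 [ 502.4 -146.   194.5] [0.8 0.1 0.1] [-0.05  0.06  0.02]
6.38 [ 502.4 -146.   193.4] [-0.1 -0.1  0.3] [-0.01  0.02  0.04]
6.5 [ 502.4 -145.9  192.5] [0.4 0.  1. ] [ 0.02 -0.    0.05]
6.62 [ 502.4 -146.   191.5] [ 0.7  0.8 -0.4] [-0.02  0.   -0.01]
6.75 [ 502.5 -146.   190.5] [ 0.8  0.3 -0.3] [0.02 0.01 0.  ]
6.88 [ 502.7 -146.   189.7] [ 0.6 -0.2  1.2] [ 0.04 -0.1  -0.02]
7.0 [ 502.9 -146.1  189.1] [1.4 0.3 2.6] [ 0.03 -0.21 -0.03]
7.12 [ 503.2 -146.1  188.3] [ 2.6 -0.6  2.7] [-0.02 -0.45 -0.  ]
7.25 [ 503.4 -146.2  187.6] [2.  0.8 3.9] [ 0.04 -0.62  0.05]
end
```

```bash
P="python3 -m pendant"; G="python3 g.py 4"
$P '[[[0,0,0,0.004,0,0.004,0]]]' >/dev/null && $G && $P '[[[0,0,0,0.004,0,0,0],[0,0,0,0,0,0,0]]]' >/dev/null && $G &&
$P '[[[0,0,0,0.004,0,0,0],[0,0,0,0,0,0,0]]]' >/dev/null && $G && $P '[[[0,0,0,0.004,0,0,0],[0,0,0,0,0,0,0]]]' >/dev/null && $G
echo end
```

```text
7.38 [ 503.6 -146.1  187.7] [ 1.4 -0.6 -0.6] [-0.19 -0.44  0.04]
7.62 [ 504.1 -145.9  187.1] [ 0.9 -0.8  0.3] [-0.08 -0.22 -0.01]
7.88 [ 504.6 -145.8  186.9] [-1.5  0.7  1.5] [ 0.    0.36 -0.01]
8.12 [ 505.  -145.8  186.9] [-5.3 -0.4  2. ] [0.02 1.19 0.01]
end
```

```bash
P="python3 -m pendant"; G="python3 g.py 4.5"
$P '[[[0,0,0,-0.004,0,0,0],[0,0,0,0,0,0,0]]]' >/dev/null && $G && $P '[[[0,0,0,0,0,-0.003,0],[0,0,0,0,0,0,0]]]' >/dev/null && $G &&
$P '[[[0,0,0,0,0,-0.003,0],[0,0,0,0,0,0,0]]]' >/dev/null && $G && $P '[[[0,0,0,0,0,-0.003,0],[0,0,0,0,0,0,0]]]' >/dev/null && $G &&
$P '[[[0,0,0,0,0,-0.003,0],[0,0,0,0,0,0,0]]]' >/dev/null && $G && $P '[[[0,0,0,0,0,-0.003,0],[0,0,0,0,0,0,0]]]' >/dev/null && $G
echo end
```

```text
8.38 [ 504.8 -145.8  187. ] [-4.  -0.5  0.1] [0.04 0.91 0.08]
8.62 [ 504.9 -145.8  186.9] [-5.6 -0.2  2.1] [0.08 1.3  0.03]
end
```

```bash
P="python3 -m pendant"; G="python3 g.py 5"
$P '[[[0,0,0,-0.004,0,0.004,0],[0,0,0,0,0,0,0]]]' >/dev/null && $G && $P '[[[0,0,0,-0.002,0,-0.002,0],[0,0,0,0,0,0,0]]]' >/dev/null && $G &&
$P '[[[0,0,0,0,0,-0.003,0],[0,0,0,0,0,0,0]]]' >/dev/null && $G && $P '[[[0,0,0,0,0,-0.003,0],[0,0,0,0,0,0,0]]]' >/dev/null && $G &&
$P '[[[0,0,0,0,0,-0.003,0],[0,0,0,0,0,0,0]]]' >/dev/null && $G && $P '[[[0,0,0,0,0,-0.003,0],[0,0,0,0,0,0,0]]]' >/dev/null && $G
echo end
```

```text
8.88 [ 504.9 -146.   188. ] [-2.4  1.  -0.4] [ 0.06  0.35 -0.01]
9.12 [ 504.5 -146.1  187.7] [ 0.1 -0.1 -0.2] [-0.01  0.04  0.03]
9.38 [ 504.2 -146.1  186.7] [-0.5  0.  -0.1] [-0.04  0.03  0.01]
9.62 [ 504.2 -146.1  186.4] [-1.3 -0.2  3.8] [0.1  0.16 0.07]
9.88 [ 504.3 -146.1  186.3] [-1.4  1.3  6.9] [0.17 0.35 0.01]
end
```

```bash
python3 -m pendant '[[[0,0,0,0,0,0.02,0],[0,0,0,0,0,0.08,0],[0,0,0,0,0,0.12,0],[0,0,0,0,0,0.12,0],[0,0,0,0.006,0.1,0,0],[0,0,0,0.006,0.22,0,0],[0,0,0,0.006,0.22,0,0],[0,0,0,0.006,0.22,0,0],[0,0,0,0.006,0.22,0,0],[0,0,0,0.006,0.18,0,0],[0,0,0,0,0,0,0],[0,0,0,0,0,0,0]]]'
python3 - <<'E'
from h import *
d=imaging.grab_frame("wrist");np.savez("w4.npz",**d);cv2.imwrite("pics/w4.png",d["frame"])
g=d["frame"].mean(2);np.set_printoptions(linewidth=250)
for y in(.19,.20,.21,.22,.23,.24):
    a=proj(d,[.490,y,.1185]);b=proj(d,[.535,y,.1185]);r=int(round((a[1]+b[1])/2));print(y,r,a.round(1),b.round(1));c=int(a[0]);print(c,g[r-1:r+2,c:int(b[0])+1].mean(0).round().astype(int))
E
```

```text
time: 11.38
tool_pos: [0.513, 0.1438, 0.2706]
tool_rot: [0.0, 1.0, -0.03, 0.0]
contact_force: [0.2, -0.6, -0.5]
gripper_width: 0.182
0.19 134 [294.4 135.5] [342.  132.5]
294 [155 156 155 151 146 142 136 135 128 120 116 109 100  95  99 117 123 124 125 125 122 124 121 119 118 124 131 135 139 146 150 151 157 160 166 166 163 167 168 171 175 177 176 175 175 174 176 171]
0.2 123 [293.5 124.7] [341.5 121.7]
293 [157 155 154 155 150 144 140 136 132 127 118 113 108  99  92 103 119 128 126 127 125 126 127 121 117 116 125 129 135 142 145 149 152 158 161 163 164 166 166 168 170 171 177 174 176 175 175 173 173]
0.21 112 [292.5 113.6] [341.1 110.6]
292 [141 140 141 140 138 134 132 130 128 126 121 118 109 106  98  93 107 118 125 126 125 126 128 125 119 114 119 124 131 138 138 146 151 154 154 159 163 162 162 164 165 167 171 173 174 177 177 175 174 173]
0.22 101 [291.5 102.4] [340.6  99.2]
291 [142 140 138 139 138 139 135 131 129 125 121 116 112 108 104  96  95 110 123 127 125 127 124 126 122 113 103 101 105 108 115 119 122 125 128 131 135 138 137 137 139 141 145 144 148 148 150 150 152 151]
0.23 89 [290.5  90.8] [340.2  87.6]
290 [141 142 138 138 141 138 138 135 129 126 126 120 114 111 104 101  94  99 116 125 125 126 127 124 126 125 112 102 102 106 110 115 119 124 125 128 134 136 137 136 138 137 141 141 145 145 148 152 150 152 154]
0.24 77 [289.5  79. ] [339.7  75.7]
289 [144 141 141 139 140 139 138 138 132 127 128 123 114 117 110 104  99  91 103 117 127 127 126 128 128 126 123 106  94 100 107 113 113 118 122 124 124 133 137 137 137 137 137 141 142 146 145 149 149 149 151]
```

View pics/w4.png

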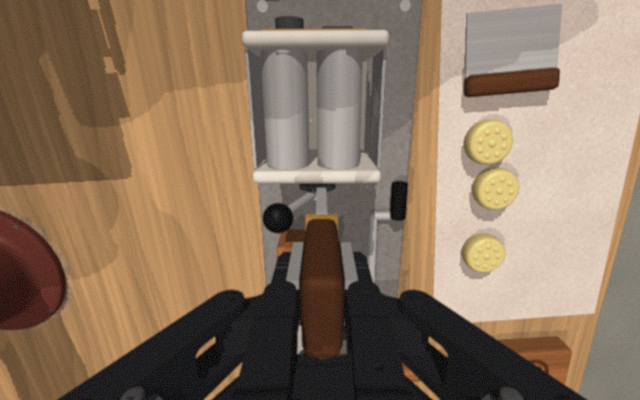

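```bash
P="python3 -m pendant"; G="python3 g.py 3"
$P '[[[0,0,0,-0.008,0.134,0,0],[0,0,0,-0.008,0.134,0,0],[0,0,0,0,0,-0.12,0],[0,0,0,0,0,-0.1,0],[0,0,0,0,0,-0.054,0],[0,0,0,0,0,0,0]]]' >/dev/null && $G &&
$P '[[[0,0,0,0,0,-0.006,0],[0,0,0,0,0,-0.006,0],[0,0,0,0,0,-0.006,0]]]' >/dev/null && $G &&
$P '[[[0,0,0,0,0,-0.006,0],[0,0,0,0,0,-0.006,0]]]' >/dev/null && $G &&
$P '[[[0,0,0,0,0,-0.006,0]]]' >/dev/null && $G && $P '[[[0,0,0,0,0,-0.006,0]]]' >/dev/null && $G &&
$P '[[[0,0,0,0,0,-0.006,0]]]' >/dev/null && $G && $P '[[[0,0,0,0,0,-0.006,0]]]' >/dev/null && $G &&
$P '[[[0,0,0,0,0,-0.006,0]]]' >/dev/null && $G && $P '[[[0,0,0,0,0,-0.006,0]]]' >/dev/null && $G &&
$P '[[[0,0,0,0,0,-0.006,0]]]' >/dev/null && $G && $P '[[[0,0,0,0,0,-0.006,0]]]' >/dev/null && $G
echo end
```

```text
12.18 [508.6 210.1 200.6] [-0.8 -0.3  0.1] [ 0.01  0.05 -0.03]
12.55 [509.3 211.1 197.8] [-0.2 -0.9  0.4] [0.01 0.02 0.04]
12.8 [508.9 211.1 194. ] [ 0.4  0.3 -0.3] [ 0.01 -0.01  0.03]
12.93 [508.9 211.1 192.4] [-0.2  0.1 -0.2] [-0.03 -0.02 -0.01]
13.05 [508.9 211.1 190.9] [0.1 0.  0.1] [ 0.03 -0.04 -0.01]
13.18 [508.9 211.  189.4] [ 0.2  0.1 -0.4] [-0.03 -0.02  0.04]
13.3 [508.9 211.  187.9] [-0.7  0.2  0.2] [ 0.01 -0.01 -0.02]
13.43 [508.9 211.  186.5] [-0.1 -0.8  0.4] [-0.   -0.02  0.02]
13.55 [508.9 211.  185. ] [-0.2 -0.8  0.5] [ 0.02 -0.   -0.01]
13.68 [508.9 211.  183.5] [-0.5  0.3 -0.7] [-0.    0.04  0.03]
13.8 [508.9 211.  182. ] [ 0.4  0.9 -0.9] [ 0.02 -0.02  0.04]
end
```

```bash
P="python3 -m pendant"; G="python3 g.py 3"
$P '[[[0,0,0,0,0,-0.006,0]]]' >/dev/null && $G && $P '[[[0,0,0,0,0,-0.006,0]]]' >/dev/null && $G &&
$P '[[[0,0,0,0,0,-0.006,0]]]' >/dev/null && $G && $P '[[[0,0,0,0,0,-0.008,0]]]' >/dev/null && $G &&
$P '[[[0,0,0,0,0,-0.008,0],[0,0,0,0,0,-0.008,0]]]' >/dev/null && $G && $P '[[[0,0,0,0,0,-0.008,0],[0,0,0,0,0,-0.008,0]]]' >/dev/null && $G &&
$P '[[[0,0,0,0,0,-0.008,0],[0,0,0,0,0,-0.008,0]]]' >/dev/null && $G && $P '[[[0,0,0,0,0,-0.008,0],[0,0,0,0,0,-0.008,0]]]' >/dev/null && $G &&
$P '[[[0,0,0,0,0,-0.008,0],[0,0,0,0,0,-0.008,0]]]' >/dev/null && $G && $P '[[[0,0,0,0,0,-0.005,0]]]' >/dev/null && $G &&
$P '[[[0,0,0,0,0,-0.005,0]]]' >/dev/null && $G && $P '[[[0,0,0,0,0,-0.004,0]]]' >/dev/null && $G &&
$P '[[[0,0,0,0,0,-0.004,0]]]' >/dev/null && $G && $P '[[[0,0,0,0,0,-0.004,0]]]' >/dev/null && $G &&
$P '[[[0,0,0,0,0,-0.004,0]]]' >/dev/null && $G && $P '[[[0,0,0,0,0,-0.004,0]]]' >/dev/null && $G
echo end
```

```text
13.93 [508.9 211.  180.5] [-1.3  0.3  0.7] [-0.02  0.03 -0.05]
14.05 [508.9 211.  178.9] [ 0.5 -0.1  0.2] [ 0.03 -0.03  0.02]
14.18 [508.9 211.  177.5] [-0.3 -0.9 -0.1] [ 0.06  0.01 -0.02]
14.3 [509.  211.1 175.5] [-0.8 -0.1  0. ] [-0.02 -0.03  0.01]
14.55 [508.9 211.1 171.4] [ 0.1 -0.3 -0.3] [-0.01 -0.   -0.02]
14.8 [508.9 211.  167.4] [ 0.  -0.3 -0.2] [-0.04 -0.02  0.04]
15.05 [508.9 211.  163.4] [-0.9 -0.2 -0.9] [ 0.01 -0.05  0.02]
15.3 [508.9 211.  159.4] [ 0.1 -0.5  0.2] [-0.02  0.   -0.03]
15.55 [508.9 211.  155.4] [-0.6  0.1 -0.2] [-0.01 -0.03 -0.04]
15.68 [508.9 211.  154.2] [-0.8  0.6  0.2] [-0.   -0.01  0.  ]
15.8 [508.9 211.1 153. ] [-0.6  0.6 -0.5] [ 0.03  0.02 -0.02]
15.93 [508.9 211.  152. ] [ 0.6 -0.3 -0.2] [ 0.04 -0.07  0.05]
16.05 [508.9 211.1 151. ] [ 0.2  0.2 -0.3] [-0.03 -0.05 -0.02]
16.18 [508.9 211.1 150. ] [-0.8  0.5 -0. ] [ 0.01 -0.01 -0.01]
16.3 [508.9 211.  149. ] [ 0.4 -0.3 -0.3] [ 0.01 -0.01  0.02]
16.43 [508.9 211.  148. ] [0.7 0.4 0.3] [-0.01 -0.02 -0.  ]
end
```

```bash
P="python3 -m pendant"; G="python3 g.py 2.5"
$P '[[[0,0,0,0,0,-0.002,0]]]' >/dev/null && $G && $P '[[[0,0,0,0,0,-0.002,0]]]' >/dev/null && $G &&
$P '[[[0,0,0,0,0,-0.002,0]]]' >/dev/null && $G && $P '[[[0,0,0,0,0,-0.002,0]]]' >/dev/null && $G &&
$P '[[[0,0,0,0,0,-0.002,0]]]' >/dev/null && $G && $P '[[[0,0,0,0,0,-0.002,0]]]' >/dev/null && $G &&
$P '[[[0,0,0,0,0,-0.002,0]]]' >/dev/null && $G && $P '[[[0,0,0,0,0,-0.002,0]]]' >/dev/null && $G &&
$P '[[[0,0,0,0,0,-0.002,0]]]' >/dev/null && $G && $P '[[[0,0,0,0,0,-0.002,0]]]' >/dev/null && $G
echo end
```

```text
16.55 [508.9 211.  147.5] [ 0.4 -0.7 -0.7] [0.05 0.01 0.04]
16.68 [508.9 211.1 147. ] [-0.6  1.3 -0.1] [0.04 0.   0.  ]
16.8 [508.9 211.1 146.6] [0.5 0.5 0.5] [ 0.    0.09 -0.02]
16.93 [509.  211.1 146.5] [-1.4 -1.6  3.1] [-0.05  0.26  0.01]
end
```

```bash
P="python3 -m pendant"
$P '[[[0,0,0,0,0,0.002,0],[0,0,0,0,0,0,0.3],[0,0,0,0,0,0,1],[0,0,0,0,0,0,1],[0,0,0,0,0,0,1],[0,0,0,0,0,0,1],[0,0,0,0,0,0,1],[0,0,0,0,0,0.03,1],[0,0,0,0,0,0.13,1],[0,0,0,0,0,0.2,1],[0,0,0,0,0,0.2,1],[0,0,0,0,0,0,1]]]'
python3 - <<'E'
from h import *
d=imaging.grab_frame("wrist");np.savez("w5.npz",**d);cv2.imwrite("pics/w5.png",d["frame"])
print(proj(d,[.509,.211,.19]))
E
```

```text
time: 18.42
tool_pos: [0.5113, 0.2117, 0.2935]
tool_rot: [-0.002, 1.0, -0.03, 0.005]
contact_force: [0.7, -0.9, -0.2]
gripper_width: 0.996
[317.81710907 197.94169619]
```

View pics/w5.png

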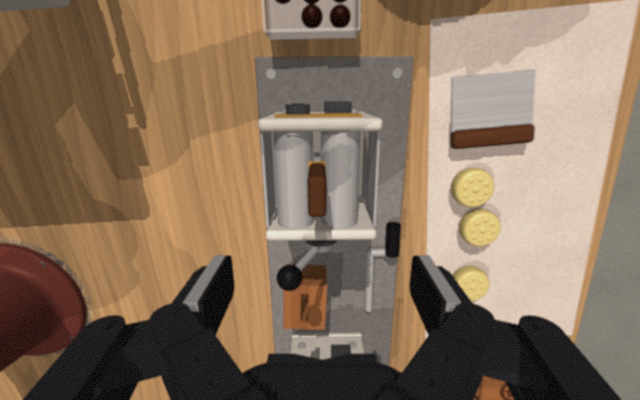

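```bash
P="python3 -m pendant"
$P '[[[0,0,0,-0.0505,-0.2122,0,0],[0,0,0,-0.0505,-0.2122,0,0],[0,0,0,-0.0505,-0.2122,0,0],[0,0,0,-0.0505,-0.2122,0,0],[0,0,0,-0.0505,-0.2122,0,0],[0,0,0,-0.0505,-0.2122,0,0],[0,0,0,-0.0505,-0.2122,0,0],[0,0,0,-0.0505,-0.2122,0,0],[0,0,0,0,0,-0.2,0],[0,0,0,0,0,-0.2,0],[0,0,0,0,0,0,0],[0,0,0,0,0,0,0]]]'
python3 - <<'E'
from h import *
d=imaging.grab_frame("wrist");np.savez("w6.npz",**d);cv2.imwrite("pics/w6.png",d["frame"])
print(proj(d,[.4675,-.219,.188]),manip.state()["tool_pos"])
E
```

```text
time: 19.98
tool_pos: [0.4083, -0.2135, 0.1877]
tool_rot: [0.0, 1.0, -0.03, 0.0]
contact_force: [0.6, -0.0, 0.9]
gripper_width: 0.003
[435.73306929 262.13572643] [ 0.40894292 -0.21390204  0.18883058]
```

View pics/w6.png

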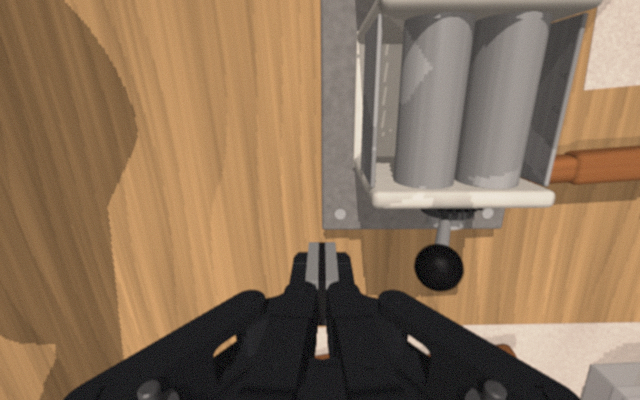

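```bash
P="python3 -m pendant"; G="python3 g.py 7"
$P '[[[0,0,0,0,-0.02,-0.07,0],[0,0,0,0.05,-0.004,0,0],[0,0,0,0.05,-0.004,0,0]]]' >/dev/null && $G &&
$P '[[[0,0,0,0.03,-0.002,0,0],[0,0,0,0.03,-0.002,0,0]]]' >/dev/null && $G && $P '[[[0,0,0,0.03,-0.002,0,0],[0,0,0,0.03,-0.002,0,0]]]' >/dev/null && $G &&
$P '[[[0,0,0,0.03,-0.002,0,0],[0,0,0,0.03,-0.002,0,0]]]' >/dev/null && $G && $P '[[[0,0,0,0.03,-0.002,0,0],[0,0,0,0.03,-0.002,0,0]]]' >/dev/null && $G &&
$P '[[[0,0,0,0.02,-0.001,0,0],[0,0,0,0.02,-0.001,0,0]]]' >/dev/null && $G && $P '[[[0,0,0,0.02,-0.001,0,0]]]' >/dev/null && $G &&
$P '[[[0,0,0,0.015,-0.001,0,0]]]' >/dev/null && $G && $P '[[[0,0,0,0.01,0,0,0]]]' >/dev/null && $G && $P '[[[0,0,0,0.01,0,0,0]]]' >/dev/null && $G
echo end
```

```text
20.4 [ 434.  -220.6  169.3] [ 0.5 -0.2  1.1] [-0.02 -0.03  0.  ]
20.65 [ 448.1 -221.6  169.7] [-4.8  0.8  6.4] [ 0.05  0.66 -0.02]
20.9 [ 463.4 -222.5  169.3] [-3.4  0.5  4.9] [-0.02  0.38 -0.02]
21.15 [ 478.4 -223.3  168.9] [-2.2  0.1  3.6] [ 0.02  0.31 -0.01]
21.4 [ 493.2 -224.1  168.5] [-2.4 -0.7  1. ] [0.   0.43 0.02]
21.65 [ 502.6 -224.6  168. ] [-3.7 -0.3 -1. ] [ 0.05  0.48 -0.01]
21.77 [ 504.9 -224.6  167.9] [-23.5   1.8   8.2] [0.24 3.39 0.06]
end
```

```bash
P="python3 -m pendant"
$P '[[[0,0,0,-0.08,0,0,0],[0,0,0,0,0,0.2,0],[0,0,0,0,0,0.2,0],[0,0,0,0,0,0.12,0.5],[0,0,0,0.0105,0.2181,0,1],[0,0,0,0.0105,0.2181,0,1],[0,0,0,0.0105,0.2181,0,1],[0,0,0,0.0105,0.2181,0,1],[0,0,0,0.0105,0.2181,0,1],[0,0,0,0.0105,0.2181,0,1],[0,0,0,0.0105,0.2181,0,1],[0,0,0,0.0105,0.2181,0,1],[0,0,0,0,0,0,1]]]'
python3 - <<'E'
from h import *
d=imaging.grab_frame("scene");f=d["frame"]
w=imaging.grab_frame("wrist");np.savez("w7.npz",**w)
print("knobB far stop expected",proj(d,[.532,-.223,.188]),manip.state()["tool_pos"])
a=cv2.resize(f[150:260,210:430],(800,400),interpolation=2);b=cv2.resize(w["frame"][60:260,200:450],(250,200))
c=np.zeros((600,800,3),np.uint8);c[:400]=a;c[400:,:250]=b;cv2.imwrite("pics/s8.png",c)
E
```

```text
time: 23.4
tool_pos: [0.5092, 0.2147, 0.2998]
tool_rot: [-0.001, 1.0, -0.028, 0.001]
contact_force: [-0.2, -0.4, -1.0]
gripper_width: 0.999
knobB far stop expected [239.64390923 193.24039384] [0.50933795 0.21167912 0.29962662]
```

View pics/s8.png

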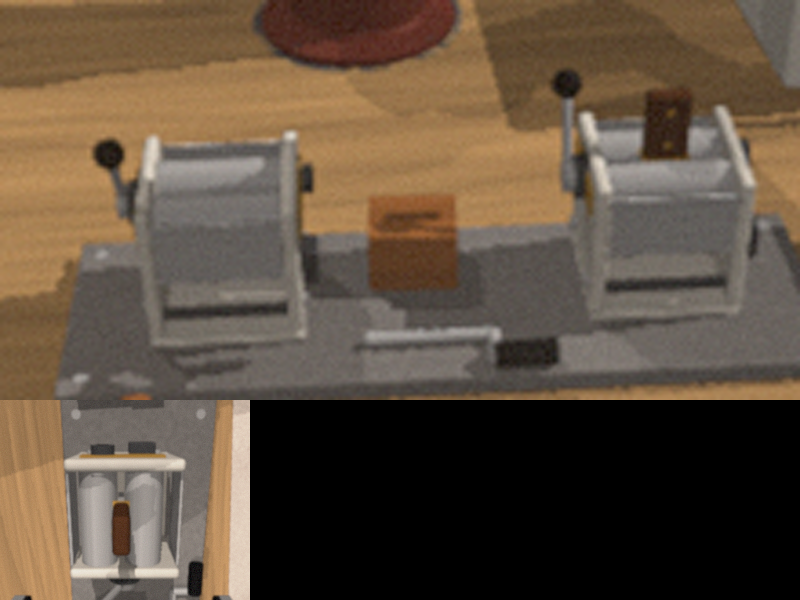

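```bash
P="python3 -m pendant"; G="python3 g.py 6"
$P '[[[0,0,0,0,0,-0.15,1],[0,0,0,0,0,-0.15,1],[0,0,0,0,0,-0.15,1],[0,0,0,0,0,-0.1,1],[0,0,0,0,0,-0.06,1],[0,0,0,0,0,0,1]]]' >/dev/null && $G && $P '[[[0,0,0,0,0,0,0],[0,0,0,0,0,0,0],[0,0,0,0,0,0,0],[0,0,0,0,0,0,0],[0,0,0,0,0,0,0],[0,0,0,0,0,0,0],[0,0,0,0,0,0,0]]]'; $G
```

```text
24.25 [508.7 210.2 145.9] [-0.3 -0.3  1.7] [0.01 0.01 0.03]
time: 25.12
tool_pos: [0.5089, 0.2112, 0.147]
tool_rot: [-0.0, 1.0, -0.03, -0.0]
contact_force: [-2.7, 0.3, 5.5]
gripper_width: 0.183
25.12 [508.9 211.2 147. ] [-2.7  0.3  7. ] [0.07 0.49 0.06]
```

```bash
P="python3 -m pendant"; G="python3 g.py 3"
$P '[[[0,0,0,0,0,0.006,0],[0,0,0,0,0,0.01,0],[0,0,0,0,0,0.03,0]]]' >/dev/null && $G && 
$P '[[[0,0,0,0,0,0.046,0],[0,0,0,0,0,0.06,0],[0,0,0,0,0,0.1,0],[0,0,0,0,0,0.14,0],[0,0,0,0,0,0.12,0],[0,0,0,-0.0013,-0.2041,0,0],[0,0,0,-0.0013,-0.2041,0,0],[0,0,0,-0.0013,-0.2041,0,0],[0,0,0,-0.0013,-0.2041,0,0],[0,0,0,-0.0013,-0.2041,0,0],[0,0,0,-0.0013,-0.2041,0,0],[0,0,0,-0.0012,-0.2041,0,0],[0,0,0,0,0,-0.13,0],[0,0,0,0,0,-0.12,0],[0,0,0,0,0,-0.04,0],[0,0,0,0,0,0,0],[0,0,0,0,0,0,0]]]' && $G
```

```text
25.5 [508.4 210.8 157.3] [-0.5  0.3 -0.3] [-0.06  0.05 -0.05]
time: 27.62
tool_pos: [0.5076, -0.1463, 0.2041]
tool_rot: [0.001, 1.0, -0.03, 0.001]
contact_force: [0.7, -0.4, -1.2]
gripper_width: 0.184
27.62 [ 507.6 -146.3  204.1] [ 0.7 -0.4  0.3] [ 0.01 -0.02 -0.01]
```

```bash
P="python3 -m pendant"; G="python3 g.py 3"
$P '[[[0,0,0,0,0,-0.006,0],[0,0,0,0,0,-0.006,0],[0,0,0,0,0,-0.006,0],[0,0,0,0,0,-0.006,0]]]' >/dev/null && $G &&
$P '[[[0,0,0,0,0,-0.006,0],[0,0,0,0,0,-0.006,0]]]' >/dev/null && $G &&
$P '[[[0,0,0,0,0,-0.006,0]]]' >/dev/null && $G && $P '[[[0,0,0,0,0,-0.006,0]]]' >/dev/null && $G &&
$P '[[[0,0,0,0,0,-0.006,0]]]' >/dev/null && $G && $P '[[[0,0,0,0,0,-0.006,0]]]' >/dev/null && $G &&
$P '[[[0,0,0,0,0,-0.006,0]]]' >/dev/null && $G && $P '[[[0,0,0,0,0,-0.006,0]]]' >/dev/null && $G &&
$P '[[[0,0,0,0,0,-0.006,0]]]' >/dev/null && $G && $P '[[[0,0,0,0,0,-0.006,0]]]' >/dev/null && $G &&
$P '[[[0,0,0,0,0,-0.006,0]]]' >/dev/null && $G && $P '[[[0,0,0,0,0,-0.006,0]]]' >/dev/null && $G &&
$P '[[[0,0,0,0,0,-0.008,0],[0,0,0,0,0,-0.008,0]]]' >/dev/null && $G && $P '[[[0,0,0,0,0,-0.008,0],[0,0,0,0,0,-0.008,0]]]' >/dev/null && $G &&
$P '[[[0,0,0,0,0,-0.008,0],[0,0,0,0,0,-0.008,0]]]' >/dev/null && $G && $P '[[[0,0,0,0,0,-0.008,0],[0,0,0,0,0,-0.008,0]]]' >/dev/null && $G &&
$P '[[[0,0,0,0,0,-0.008,0],[0,0,0,0,0,-0.008,0]]]' >/dev/null && $G && $P '[[[0,0,0,0,0,-0.008,0]]]' >/dev/null && $G
echo end
```

```text
28.12 [ 506.6 -146.1  195.9] [-0.2  0.8 -0.2] [-0.01  0.01 -0.  ]
28.38 [ 506.7 -146.1  192.9] [ 0.1 -0.5 -0.3] [-0.02  0.02  0.04]
28.5 [ 506.7 -146.1  191.4] [-0.2  0.2 -0.1] [-0.   -0.01  0.03]
28.62 [ 506.7 -146.1  189.9] [ 0.6  0.3 -0.3] [0.01 0.04 0.01]
28.75 [ 506.7 -146.1  188.5] [-0.4  0.2 -0.7] [-0.    0.03 -0.02]
28.88 [ 506.7 -146.1  187. ] [-0.1 -1.1 -0.9] [0.07 0.02 0.04]
29.0 [ 506.7 -146.1  185.5] [ 0.4  0.6 -0.1] [ 0.01 -0.05 -0.03]
29.12 [ 506.7 -146.1  183.9] [-0.4  0.5  0.1] [-0.01 -0.02  0.06]
29.25 [ 506.7 -146.1  182.5] [-0.8  1.   0.6] [-0.08 -0.04  0.04]
29.38 [ 506.7 -146.1  181. ] [-0.4  1.   0.3] [ 0.03 -0.   -0.03]
29.5 [ 506.7 -146.1  179.5] [ 0.1 -1.3 -0.3] [ 0.03  0.01 -0.01]
29.62 [ 506.7 -146.1  178. ] [ 0.4  0.9 -0.6] [ 0.    0.02 -0.06]
29.88 [ 506.7 -146.1  173.9] [-0.  -0.9 -0.3] [ 0.    0.04 -0.01]
30.12 [ 506.6 -146.1  169.9] [-0.3 -0.4 -0.1] [0.02 0.01 0.02]
30.38 [ 506.7 -146.1  165.9] [-0.9  0.9  0.8] [-0.01  0.04  0.06]
30.62 [ 506.7 -146.1  161.9] [ 0.4 -0.1 -0.5] [0.   0.05 0.  ]
30.88 [ 506.7 -146.1  157.9] [ 0.1  0.6 -0.3] [-0.01  0.    0.03]
31.0 [ 506.7 -146.1  155.9] [-0.2 -0.2  0.5] [-0.03  0.   -0.06]
end
```

```bash
P="python3 -m pendant"; G="python3 g.py 2.5"
$P '[[[0,0,0,0,0,-0.006,0],[0,0,0,0,0,-0.006,0],[0,0,0,0,0,-0.006,0]]]' >/dev/null && $G && $P '[[[0,0,0,0,0,-0.006,0]]]' >/dev/null && $G &&
$P '[[[0,0,0,0,0,-0.004,0]]]' >/dev/null && $G && $P '[[[0,0,0,0,0,-0.003,0]]]' >/dev/null && $G &&
$P '[[[0,0,0,0,0,-0.002,0]]]' >/dev/null && $G && $P '[[[0,0,0,0,0,-0.002,0]]]' >/dev/null && $G &&
$P '[[[0,0,0,0,0,-0.002,0]]]' >/dev/null && $G && $P '[[[0,0,0,0,0,-0.002,0]]]' >/dev/null && $G &&
$P '[[[0,0,0,0,0,-0.002,0]]]' >/dev/null && $G && $P '[[[0,0,0,0,0,-0.002,0]]]' >/dev/null && $G &&
$P '[[[0,0,0,0,0,-0.002,0]]]' >/dev/null && $G && $P '[[[0,0,0,0,0,-0.002,0]]]' >/dev/null && $G
echo end
```

```text
31.38 [ 506.7 -146.1  151.5] [ 0.   0.3 -0.4] [ 0.01 -0.04  0.04]
31.5 [ 506.7 -146.1  150. ] [-0.6  0.  -0.2] [-0.01 -0.07  0.02]
31.62 [ 506.7 -146.1  148.9] [-0.8 -0.3  0.1] [ 0.   -0.01 -0.01]
31.75 [ 506.7 -146.1  148.3] [ 0.4 -0.7 -0.1] [-0.04  0.03 -0.02]
31.88 [ 506.7 -146.1  147.8] [0.1 0.2 0.1] [-0.02  0.03  0.  ]
32.0 [ 506.7 -146.2  147.5] [-0.4  0.4  1.7] [0.04 0.12 0.  ]
32.12 [ 506.8 -146.2  147.4] [-1.7  0.4  3.5] [ 0.13  0.34 -0.02]
end
```

```bash
P="python3 -m pendant"
$P '[[[0,0,0,0,0,0.001,0],[0,0,0,0,0,0,0.3],[0,0,0,0,0,0,1],[0,0,0,0,0,0,1],[0,0,0,0,0,0,1],[0,0,0,0,0,0,1],[0,0,0,0,0,0,1],[0,0,0,0,0,0.03,1],[0,0,0,0,0,0.13,1],[0,0,0,0,0,0.2,1],[0,0,0,0,0,0.2,1],[0,0,0,0,0,0,1],[0,0,0,0,0,0,1]]]'
python3 - <<'E'
from h import *
d=imaging.grab_frame("scene");f=d["frame"]
w=imaging.grab_frame("wrist");np.savez("w9.npz",**w)
print("grip home expected",proj(d,[.5067,-.146,.1185+.0455]),"handle top",proj(d,[.5067,-.146,.1185+.0735]),manip.state()["contact_force"])
a=cv2.resize(f[150:260,210:430],(800,400),interpolation=2);b=w["frame"][80:280,200:450]
c=np.zeros((600,800,3),np.uint8);c[:400]=a;c[400:,:250]=b;c[400:,260:780]=cv2.resize(f,(520,325))[100:300];cv2.imwrite("pics/s9.png",c)
E
```

```text
time: 33.75
tool_pos: [0.5066, -0.146, 0.2871]
tool_rot: [0.0, 1.0, -0.03, 0.0]
contact_force: [0.4, -0.8, -0.8]
gripper_width: 1.001
grip home expected [268.49148483 193.3267987 ] handle top [267.57805099 185.02523739] [ 0.65389627 -0.30345966 -0.31157761]
```

View pics/s9.png

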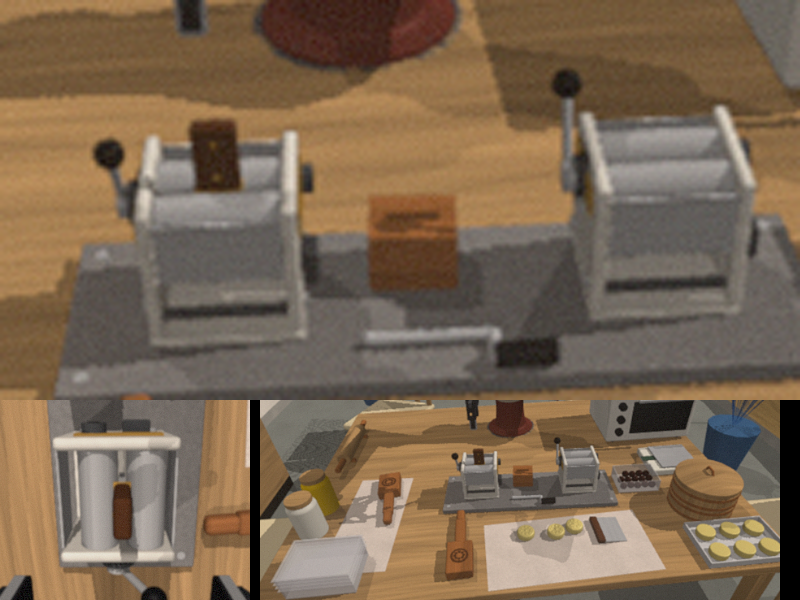

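```bash
python3 -c "
from plant import manip
print(manip.job_done())"
```

```text
the job is handed in; nothing more can be done
None
```

The job is done and handed in at about 34 s of the 72 s limit. I went by position and did not work out which machine is 1 and which is 2.

- **Tight machine:** the one on the robot's right (y = -0.15). The gauge jammed between both rollers about 86 mm above the nip point, and I stopped at about 7 N.
- **Sound machine:** the one on the robot's left (y = +0.21). The gauge slid freely until the handle rested on the rollers, and I left it standing there.
- **Lever:** I pushed the right machine's lever to its far stop, where it met a firm 23 N. The left machine's lever was not touched.
- **Gauge moved across:** it slid home in the eased machine with no resistance until the handle met the rollers at about 3.5 N, and I released it there.

The last pictures show the gauge upright at home in the right machine. The handle top is within about 2 pixels of where it should be, the thrown lever is at the far stop, and nothing else looks moved. The gripper is clear of everything.

- **Regrasp force:** when I gripped the gauge again in the left machine, the fingers pressed it down on the rollers with about 7 N. That is under the 10 N limit.
- **Resting height:** the two home heights differed by about 0.4 mm, within what I can measure.
- **Ball height:** my first camera estimate of the ball's height was about 7 mm above what the given sizes imply. It did not affect the push.

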